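# Start a timed charge at the laundry-room socket bar

## Task

Start a timed charge of the cells: on the socket bar press the large main rocker on, then press on the small rocker in front of the socket that holds the charger, and then press the large round start key of the timer and let it come up again. Do it in that order with the closed fingertips, leave the other rockers and the timer's small keys alone, and do not pick up or shift the timer or anything else.

Things in the scene. Friction and masses are not known exactly. Their poses are not given: they have to be found in the camera images.
- bar: White socket bar screwed to the table, 120 (x) by 340 (y) by 36 mm high; origin at the centre of its underside. Its x points away from the robot (turned up to 0.2 rad), y along it to the robot's left. Along its near (-x) side lies a row of rockers, behind each small one a socket; the large main rocker is at the +y end.
- rocker1 (a joint): Small black see-saw rocker 1 counted from the bar's -y end, 44 mm (bar x) by 22 mm, pivot at bar x=-20, y=-130. 0 rad = off, near half stands up (near edge 50 mm above table); 0.24 = on, near half level, 45 mm above table. Stays where left. Pushing the middle of the near half (bar x=-36) down with about 3 N turns it on; keep off its far half meanwhile.
- socket1 (a point): Centre of socket 1, on the bar's top face, 50 mm behind rocker 1's pivot (bar x=30, y=-130, 36 mm above the table); 66 mm from rocker 1's press point.
- rocker2 (a joint): Small black see-saw rocker 2 counted from the bar's -y end, 44 mm (bar x) by 22 mm, pivot at bar x=-20, y=-70. 0 rad = off, near half stands up (near edge 50 mm above table); 0.24 = on, near half level, 45 mm above table. Stays where left. Pushing the middle of the near half (bar x=-36) down with about 3 N turns it on; keep off its far half meanwhile.
- socket2 (a point): Centre of socket 2, on the bar's top face, 50 mm behind rocker 2's pivot (bar x=30, y=-70, 36 mm above the table); 66 mm from rocker 2's press point.
- rocker3 (a joint): Small black see-saw rocker 3 counted from the bar's -y end, 44 mm (bar x) by 22 mm, pivot at bar x=-20, y=-10. 0 rad = off, near half stands up (near edge 50 mm above table); 0.24 = on, near half level, 45 mm above table. Stays where left. Pushing the middle of the near half (bar x=-36) down with about 3 N turns it on; keep off its far half meanwhile.
- socket3 (a point): Centre of socket 3, on the bar's top face, 50 mm behind rocker 3's pivot (bar x=30, y=-10, 36 mm above the table); 66 mm from rocker 3's press point.
- rocker4 (a joint): Small black see-saw rocker 4 counted from the bar's -y end, 44 mm (bar x) by 22 mm, pivot at bar x=-20, y=50. 0 rad = off, near half stands up (near edge 50 mm above table); 0.24 = on, near half level, 45 mm above table. Stays where left. Pushing the middle of the near half (bar x=-36) down with about 3 N turns it on; keep off its far half meanwhile.
- socket4 (a point): Centre of socket 4, on the bar's top face, 50 mm behind rocker 4's pivot (bar x=30, y=50, 36 mm above the table); 66 mm from rocker 4's press point.
- main (a joint): Large black main rocker at the bar's +y end, 58 mm long by 44 mm wide, pivot at bar x=-10, y=125 mm; works like the small ones (0 off, 0.24 rad on, near edge 7 mm up when off), needs about 3.5 N.
- press_main (a point): Where to press the main rocker on: a point fixed on the bar, in the middle of the rocker's near half, 21 mm to the near side of its pivot, 45 mm above the table.
- charger: Plug-in charger in one of the four sockets (any of them): white block 46 by 46 by 30 mm with two steel cells lying on top, 39 mm in all, standing on the bar's top face (36 mm above the table); origin at the centre of its underside, over the socket's centre. The other three sockets have flat round covers 42 mm across, 9 mm high.
- timer: Loose white tabletop timer, 110 (x) by 66 (y) by 26 mm high, 0.18 kg, to the left or right of the bar; origin at the centre of its underside. A dark display in the middle, the large round start key at its near (-x) end, two small round keys (12 mm across) at its far end.
- start_key (a joint): Travel of the timer's start key in m: 0 = up, 0.0045 = fully down. Springy: 1.5 N starts it, 5 N holds it fully down; it comes up when let go. It counts as pressed beyond 0.003.
- start_top (a point): Centre of the start key's top when up: a point fixed on the timer, at timer x=-30, y=0, 32 mm above its underside. The key is 28 mm across and stands 6 mm above the timer's top.
- plus_key (a joint): Small key at the timer's far end, +y side (timer x=43, y=16 mm); 0 up, 0.0025 m down. To be left alone.
- minus_key (a joint): Small key at the timer's far end, -y side (timer x=43, y=-16 mm); 0 up, 0.0025 m down. To be left alone.
- peg_tub: Clear open tub of wooden pegs, 90 by 64 by 45 mm high, on the side of the bar where the timer is not; a bystander, origin at the centre of its underside.
- stain_stick: White upright tube, 30 mm across, 85 mm high, between robot and bar; a bystander, origin at the centre of its underside.
- dosing_cup: Clear plastic cup, 64 mm across, 55 mm high, between robot and bar; a bystander, origin at the centre of its underside.
- detergent: Blue bottle, 72 mm across, 165 mm high, behind the bar; a bystander, origin at the centre of its underside.
- softener: White bottle, 60 mm across, 150 mm high, behind the bar; a bystander, origin at the centre of its underside.
- powder_jar: Glass jar with a metal lid, 80 mm across, 100 mm high, behind the bar; a bystander, origin at the centre of its underside.
- scrub_brush: Brush 170 mm long, lying to the left behind the timer's or tub's place; a bystander, origin in its middle, underside.
Mind the look-alikes: they are no part of the job. What is shaped like the timer but green is not meant.

How it is judged (in metres and radians):
On the way, in this order (a step that is already met when the one before it is completed fails the run):
1. the main rocker is pressed on, all small rockers still off (value of joint main above 0.19 rad and value of joint each of rocker1, rocker2, rocker3, rocker4 below 0.1 rad), for 0.1 s.
2. the small rocker in front of the charger is pressed on (((horizontal distance between charger and socket1 below 0.02 m and value of joint rocker1 above 0.19 rad) or (horizontal distance between charger and socket2 below 0.02 m and value of joint rocker2 above 0.19 rad) or (horizontal distance between charger and socket3 below 0.02 m and value of joint rocker3 above 0.19 rad) or (horizontal distance between charger and socket4 below 0.02 m and value of joint rocker4 above 0.19 rad))), for 0.1 s.
3. the timer's start key is pressed by the fingers (value of joint start_key above 0.003 m and contact force between the fingers and timer above 0.5 N), for 0.1 s.
At the end, for the whole second after the job is handed in: Main rocker and the charger's rocker on (beyond 0.19 of 0.24 rad), the other three off (below 0.1 rad), the start key up again (less than 1 mm down), the timer flat on the table at rest within 30 mm of where it stood (value of joint main above 0.19 rad and ((horizontal distance between charger and socket1 below 0.02 m and value of joint rocker1 above 0.19 rad) or (horizontal distance between charger and socket2 below 0.02 m and value of joint rocker2 above 0.19 rad) or (horizontal distance between charger and socket3 below 0.02 m and value of joint rocker3 above 0.19 rad) or (horizontal distance between charger and socket4 below 0.02 m and value of joint rocker4 above 0.19 rad)) and (horizontal distance between charger and socket1 below 0.02 m or value of joint rocker1 below 0.1 rad) and (horizontal distance between charger and socket2 below 0.02 m or value of joint rocker2 below 0.1 rad) and (horizontal distance between charger and socket3 below 0.02 m or value of joint rocker3 below 0.1 rad) and (horizontal distance between charger and socket4 below 0.02 m or value of joint rocker4 below 0.1 rad) and value of joint start_key below 0.001 m and distance of timer from where it was at the start of the episode below 0.03 m and height (world z) of timer below 0.008 m and angle between timer's own z axis and vertical below 0.1 rad and linear speed of timer below 0.02 m/s); the robot touches nothing.
It fails at once if a rocker of a socket without the charger is pressed (beyond 0.1 rad) (not ((horizontal distance between charger and socket1 below 0.02 m or value of joint rocker1 below 0.1 rad) and (horizontal distance between charger and socket2 below 0.02 m or value of joint rocker2 below 0.1 rad) and (horizontal distance between charger and socket3 below 0.02 m or value of joint rocker3 below 0.1 rad) and (horizontal distance between charger and socket4 below 0.02 m or value of joint rocker4 below 0.1 rad))).
It fails at once if the start key is pressed before both rockers are on (value of joint start_key above 0.003 m and (value of joint main below 0.19 rad or not ((horizontal distance between charger and socket1 below 0.02 m and value of joint rocker1 above 0.19 rad) or (horizontal distance between charger and socket2 below 0.02 m and value of joint rocker2 above 0.19 rad) or (horizontal distance between charger and socket3 below 0.02 m and value of joint rocker3 above 0.19 rad) or (horizontal distance between charger and socket4 below 0.02 m and value of joint rocker4 above 0.19 rad)))).
It fails at once if one of the timer's small keys is pressed (beyond 1.5 mm) (value of joint any of plus_key, minus_key above 0.0015 m).
It fails at once if the timer is lifted, tipped or shifted (8 mm up, 0.1 rad, 30 mm) (not (distance of timer from where it was at the start of the episode below 0.03 m and height (world z) of timer below 0.008 m and angle between timer's own z axis and vertical below 0.1 rad)).
It fails at once if a bystander (tub, stick, cup, bottles, jar, brush) is moved more than 25 mm (distance of any of peg_tub, stain_stick, dosing_cup, detergent, softener, powder_jar, scrub_brush from where it was at the start of the episode above 0.025 m).
It also fails if it takes over 48 s, if anything falls off the work surface, if the arm or the gripper's body presses on something with over 40 N, if the wrist force passes 120 N, or if a joint passes its speed limit or range.

## Robot

A 6-joint arm with a two-finger parallel gripper is mounted at the origin on the work surface. World frame = base frame: x ahead of the robot, y to its left, z up, the work surface at z = 0. Lengths are in m, angles in degrees, forces in N, time in s.
With the tool pointing down it reaches from about 0.4 to 0.825 m from the base axis. Payload 7 kg.
Tool frame: the origin (TCP) lies at the very end of the fingers, on their centre line; the grasp point (between the pads) lies 19 mm behind it; z points along the fingers, y is the line along which they close (so a half turn about z gives the same grasp; the last joint's range is limited). The gripper opens to 88 mm and grips with 3 to 60 N. Pads are 19 mm wide; open, the fingers measure 130 mm over their backs; the gripper's body (78 mm by 193 mm) begins 47 mm behind the grasp point.
Start: joints at [85.319, 20.546, 0.682, 0, -70.136, -16.507], TCP at [0.244, 0.629, 0.201] pointing down, gripper open.
Joint ranges: [-176.03, 176.03], [-82.01, 121.73], [-58.28, 71.71], [-173.87, 95.51], [-174.79, -0.11], [-173.66, 173.66]. Speed limits (degrees/s): [136.94, 136.94, 172.46, 180, 180, 180].

## Interface

Orientations are given as [roll, pitch, yaw] about the fixed x, y, z axes, in that order (R = Rz(yaw) Ry(pitch) Rx(roll)).
In Python, from plant import r gives the robot as it stands. The module is installed in compiled form; this text tells all that it offers.
- The arm moves only by the tool jog_arm, never from a script. Its arguments are lists of equal length, an entry for each row: "travel": the shift along the tool's x, y, z each as a share of 50 cm, from -1 to 1, a list of three; "dr": the turn, a rotation vector about the tool's x, y, z each as a share of 360 degrees, from -1 to 1, a list of three; "claw": the opening, from 0 (shut) to 1 (fully open). A call has exactly 10 rows; each row is the pose to reach, as a shift and turn from the pose commanded when the call began, along the tool's axes at that moment, turning the shorter way round; what a row does not reach only later rows make up. A row lasts 1/8 s, in which the tool goes at most 62.5 mm and 10.7 degrees, less where a joint would pass 70% of its speed; a pose out of reach is approached as far as the arm can. A call with a number of a shift or a turn outside -1 to 1 is refused whole. A call with a gripper value outside its range is refused whole. The fingers move at their own pace and stop on an object; "newtons" is the grip in N (left out, the last holds). Time passes only in rows, so rows that repeat a pose let the fingers close, or fill a call up. It gives the time, the measured TCP pose, the force, the opening and the grip force at its end, in the units of the state.
- r.get_state(): the state, without advancing time (a new reading comes with each control period).
- r.capture(name): name is "scene" or "top"; returns a dict with "pixels" (384x512x3 uint8, red, green, blue), "range_z" (384x512 float32, m along the optical axis (not along the pixel's ray), 0 where there is no reading), "fx", "fy", "cx", "cy" (pixels), "dist_coeffs" ([k1, k2, p1, p2, k3] as OpenCV has them; the pictures are not rectified), "position" and "attitude" of the camera in the world. Camera axes: x right, y up, looking along -z (the intrinsics and any distortion apply to the point x, -y, -z); pixel columns grow to the right and rows downward; lengths in m; the calibration is good to about 2 mm. A picture is of the moment at which its call begins.
- r.close_job(): hands the job in; it is judged then, once.
Trained networks look in the newest picture that a camera, given by its name, has taken for a name from the list of things; names that differ only in an ending like _2 or _b are one class to them, and where a whole thing is asked for, a point or a joint stands for the part that bears it (a point fixed in the world has none). Each returns a list of dicts, best first, with "conf" (0 to 1); they miss things now and then, are a little off and sometimes report something else, mostly with a low value. They report only what shows in the picture. A call takes as long as a camera call. They do not tell look-alikes from the thing itself.
- r.boxes_of(name, camera): "extent" ([left, top, right, bottom] in pixels, round what is visible of it).
- r.regions_of(name, camera): "pixels" (384x512 bool, what is visible of it) and "extent" ([left, top, right, bottom] in pixels, round what is visible of it).
- r.tip_of(name, camera): "at" ([column, row] in pixels: a listed point, or the origin of a listed thing).
The state is a dict: "time_s": time; "joints": joint angles; "qd": joint speeds; "joint_torque": joint torques, N m; "tcp_pos": TCP position; "eef_rot": TCP orientation; "contact_force": force on the tool from outside, world axes, zero at the start; "moment": the same for the moment, N m; "gripper_width": finger opening in m; "gripper_force": force on a finger pad.
Only numpy, scipy, OpenCV 4.12 (cv2) and the standard library are available. Lean on these libraries where they do the work, as an engineer would, in place of code of your own. Each camera call takes 0.05 s, during which the arm holds its last target. There are 200 camera calls.

## Working session

There is one attempt and no reset: what is moved stays moved. The work goes in short steps, Python scripts to look and compute and a tool call to move; the robot and the scene stay as the last step left them, time stands still between calls to the robot, and variables do not carry over. Pictures are saved under pics/ and viewed, at most 10 in all, crops included, and the job is handed in when it is done.

Besides the shell and the picture viewer there is one more tool, called after "Call:" in YAML: its name, and indented under it one key for each argument. jog_arm: Moves the arm, as the interface text tells. Its arguments: {"type":"object","properties":{"travel":{"type":"array"},"dr":{"type":"array"},"claw":{"type":"array"},"newtons":{"type":"number"}},"required":["travel","dr","claw"]}

```bash
mkdir -p pics; cat > h.py <<'E'
import numpy as np, cv2
from plant import r
from scipy.spatial.transform import Rotation as Rn
def cam(n):
    c=r.capture(n); return c
def Rc(c):
    a=np.array(c["attitude"],float)
    return a if a.shape==(3,3) else (Rn.from_quat(a).as_matrix() if a.size==4 else Rn.from_euler('xyz',a,degrees=True).as_matrix())
def ray(c,uv):
    K=np.array([[c["fx"],0,c["cx"]],[0,c["fy"],c["cy"]],[0,0,1]])
    p=cv2.undistortPoints(np.array(uv,float).reshape(-1,1,2),K,np.array(c["dist_coeffs"])).reshape(-1,2)
    return np.c_[p[:,0],-p[:,1],-np.ones(len(p))]@Rc(c).T
def atz(c,uv,z):
    d=ray(c,uv);o=np.array(c["position"]);return o+d*((z-o[2])/d[:,2])[:,None]
def atdepth(c,uv):
    d=ray(c,uv);uv=np.round(np.array(uv)).astype(int).reshape(-1,2)
    return np.array(c["position"])+d*c["range_z"][uv[:,1],uv[:,0]][:,None]
def proj(c,P):
    K=np.array([[c["fx"],0,c["cx"]],[0,c["fy"],c["cy"]],[0,0,1]])
    q=(np.atleast_2d(P)-np.array(c["position"]))@Rc(c); q=q*[1,-1,-1]
    return cv2.projectPoints(q,np.zeros(3),np.zeros(3),K,np.array(c["dist_coeffs"]))[0].reshape(-1,2)
E
python3 - <<'E'
from h import *
np.set_printoptions(precision=3,suppress=True)
s=r.get_state();print(s["tcp_pos"],s["eef_rot"],s["gripper_width"],s["time_s"])
Z={"bar":0,"press_main":.045,"charger":.036,"timer":0,"start_top":.032,"socket1":.036,"socket2":.036,"socket3":.036,"socket4":.036,"stain_stick":0,"dosing_cup":0,"peg_tub":0}
ims=[]
for n in("top","scene"):
    c=cam(n);print(n,c["position"],c["attitude"],c["fx"])
    ims.append(c["pixels"])
    cv2.imwrite(f"pics/{n}0.png",cv2.resize(c["pixels"][:,:,::-1],(800,600)))
    for k,z in Z.items():
        for d in r.tip_of(k,n)[:3]:
            print(k,round(d["conf"],2),np.array(d["at"]),atz(c,[d["at"]],z)[0])
E
```

```text
[0.244 0.629 0.2  ] [179.905  -0.011 -21.194] 0.08769043546609868 0.0
top [ 0.389 -0.061  1.479] [  8.145  -0.567 -89.979] 483.2208184396626
bar 0.59 [241.6 186.4] [ 0.618 -0.01   0.   ]
press_main 0.85 [204.6 200.6] [0.568 0.099 0.045]
charger 0.57 [228.6 177.2] [0.64  0.029 0.036]
timer 0.95 [344.6 218.4] [ 0.518 -0.327  0.   ]
timer 0.47 [187.7 134.9] [0.782 0.162 0.   ]
start_top 0.96 [352.4 222.6] [ 0.503 -0.345  0.032]
start_top 0.93 [391.6 231. ] [ 0.477 -0.464  0.032]
socket1 0.85 [287.4 172.6] [ 0.655 -0.15   0.036]
socket1 0.8 [263.9 176.9] [ 0.641 -0.078  0.036]
socket1 0.74 [229.3 176.6] [0.642 0.027 0.036]
socket2 0.85 [287.4 172.6] [ 0.655 -0.15   0.036]
socket2 0.8 [263.9 176.9] [ 0.641 -0.078  0.036]
socket2 0.74 [229.3 176.6] [0.642 0.027 0.036]
socket3 0.85 [287.4 172.6] [ 0.655 -0.15   0.036]
socket3 0.8 [263.9 176.9] [ 0.641 -0.078  0.036]
socket3 0.74 [229.3 176.6] [0.642 0.027 0.036]
socket4 0.85 [287.4 172.6] [ 0.655 -0.15   0.036]
socket4 0.8 [263.9 176.9] [ 0.641 -0.078  0.036]
socket4 0.74 [229.3 176.6] [0.642 0.027 0.036]
stain_stick 0.47 [267.6 251.2] [ 0.
[... 914 characters left out ...]
 -0.138  0.036]
socket1 0.7 [236.9 213.1] [ 0.648 -0.087  0.036]
socket2 0.9 [282.6 227.3] [0.646 0.037 0.036]
socket2 0.76 [219.1 207.5] [ 0.648 -0.138  0.036]
socket2 0.7 [236.9 213.1] [ 0.648 -0.087  0.036]
socket3 0.9 [282.6 227.3] [0.646 0.037 0.036]
socket3 0.76 [219.1 207.5] [ 0.648 -0.138  0.036]
socket3 0.7 [236.9 213.1] [ 0.648 -0.087  0.036]
socket4 0.9 [282.6 227.3] [0.646 0.037 0.036]
socket4 0.76 [219.1 207.5] [ 0.648 -0.138  0.036]
socket4 0.7 [236.9 213.1] [ 0.648 -0.087  0.036]
stain_stick 0.58 [277.9 180.3] [ 0.411 -0.084  0.   ]
dosing_cup 0.59 [347.8 194.6] [0.389 0.118 0.   ]
peg_tub 0.92 [412.8 239. ] [0.5   0.316 0.   ]
peg_tub 0.32 [186.1 246.2] [ 0.776 -0.154  0.   ]
```

```bash
python3 - <<'E'
from h import *
c=cam("top");np.save("top.npy",c,allow_pickle=True)
p=c["pixels"][:,:,::-1]
cv2.imwrite("pics/a.png",cv2.resize(p[120:290,170:420],(800,544),interpolation=cv2.INTER_CUBIC))
E
```

```text
(no output)
```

View pics/top0.png

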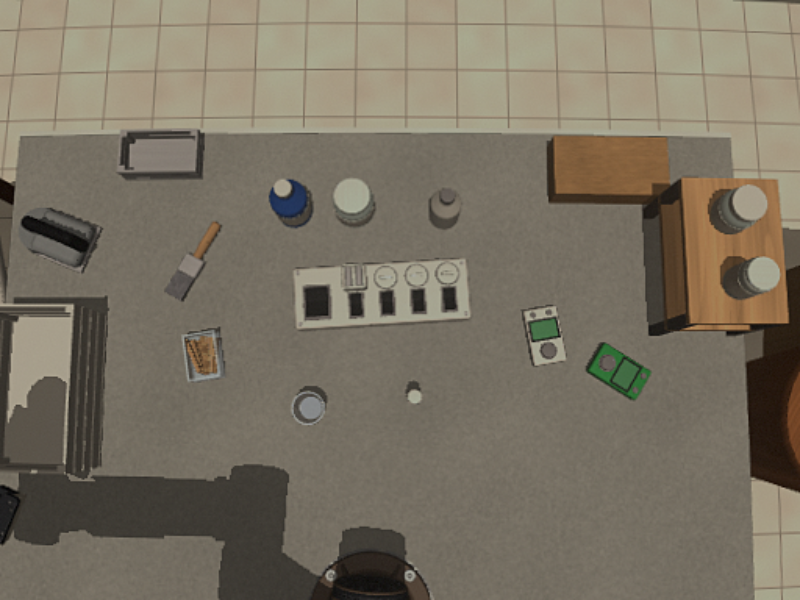

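View pics/a.png

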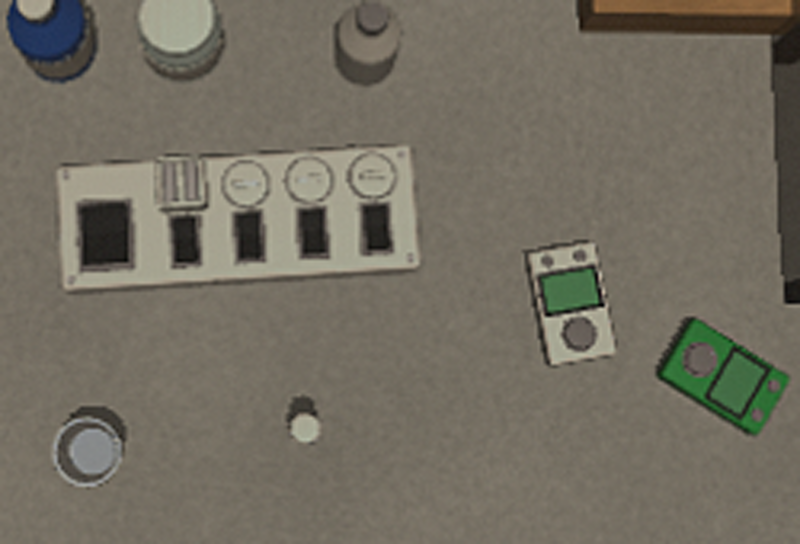

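View pics/scene0.png

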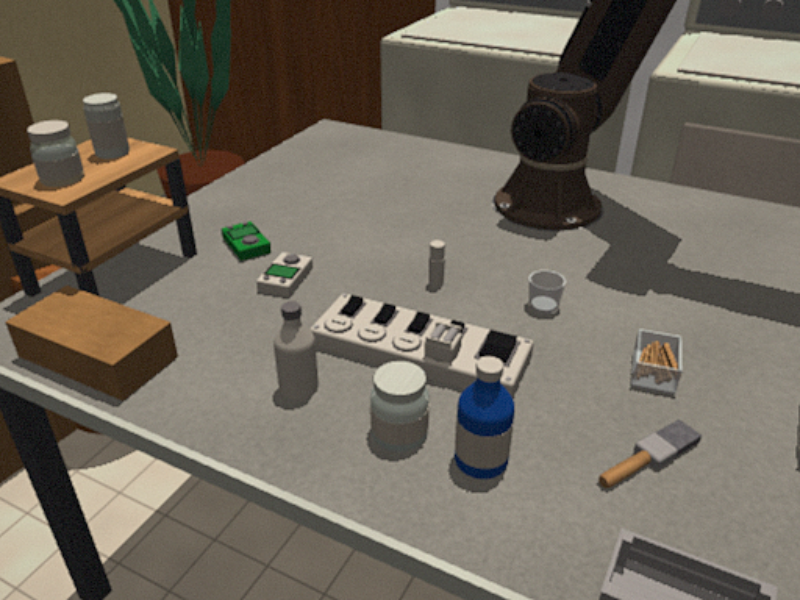

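Top crop: the charger (two cells) is at (181,182), in the socket next to the main rocker, so it is socket 4. Candidates for the timer are the white one at crop (571,303) and the green one at (725,375). The white one fits the description, and its start key is at (578,333).

```bash
python3 - <<'E'
from h import *
from scipy.optimize import least_squares
np.set_printoptions(precision=4,suppress=True)
c=np.load("top.npy",allow_pickle=True).item()
f=lambda q:np.array(q)/3.2+[170-.0,120]-.35
def fit(px,L,W,z):
    w=atz(c,f(px),z)[:,:2]
    m=np.array([[L/2,W/2],[L/2,-W/2],[-L/2,-W/2],[-L/2,W/2]])
    g=lambda p:(m@np.array([[np.cos(p[2]),np.sin(p[2])],[-np.sin(p[2]),np.cos(p[2])]])+p[:2]-w).ravel()
    s=least_squares(g,[w[:,0].mean(),w[:,1].mean(),0]);print(s.x,"res",s.fun);return s.x
at=lambda p,x,y:np.array([p[0]+x*np.cos(p[2])-y*np.sin(p[2]),p[1]+x*np.sin(p[2])+y*np.cos(p[2])])
b=fit([(57,167),(410,146),(418,268),(67,290)],.12,.34,.036)
t=fit([(525,250),(595,240),(616,353),(549,366)],.11,.066,.026)
print("main",at(b,-.031,.125),"r4",at(b,-.036,.05),"key",at(t,-.03,0))
# checks: dark rockers, key blob
print("main pivot model",at(b,-.01,.125),"r4 pivot",at(b,-.02,.05),"sock4",at(b,.03,.05))
g=c["pixels"].max(2)<60
n,l,s,cc=cv2.connectedComponentsWithStats(g[160:215,180:300].astype(np.uint8))
for i in range(1,n):
    if s[i,4]>40: print("dark",s[i,4],atz(c,[cc[i]+[180,160]],.045)[0][:2])
for k,z in(("start_key",.032),("main",.045),("charger",.06)):
    for d in r.regions_of(k,"top")[:2]:
        y,x=np.nonzero(d["pixels"]);print(k,d["conf"],len(x),x.mean(),y.mean(),atz(c,[[x.mean(),y.mean()]],z)[0])
print("keypx",atz(c,f([(578,333)]),.032))
sc=cam("scene")
print("heights bar/timer",atdepth(c,f([(150,260),(560,250),(578,333)]))[:,2])
P=[[*at(b,-.031,.125),.048],[*at(b,-.036,.05),.047],[*at(t,-.03,0),.032]]
ims=[]
for cc_ in(c,sc):
    im=cv2.resize(cc_["pixels"][:,:,::-1],None,fx=4,fy=4,interpolation=cv2.INTER_CUBIC).copy()
    q=proj(cc_,P)
    for u in q: cv2.circle(im,tuple(np.round(u*4+1.5).astype(int)),3,(0,0,255),-1)
    m=(q.mean(0)*4).astype(int); ims.append(im[m[1]-150:m[1]+150,m[0]-400:m[0]+400])
cv2.imwrite("pics/b.png",np.vstack(ims))
E
```

```text
[ 0.6085 -0.0182  0.0652] res [ 0.0007  0.0012  0.0019 -0.0026 -0.0009 -0.0041 -0.0017  0.0055]
[ 0.5295 -0.334   0.1704] res [-0.0011 -0.0014  0.0004  0.001  -0.0002 -0.0003  0.0008  0.0006]
main [0.5694 0.1045] r4 [0.5693 0.0293] key [ 0.4999 -0.3391]
main pivot model [0.5904 0.1059] r4 pivot [0.5853 0.0304] sock4 [0.6352 0.0336]
dark 269 [0.5922 0.1067]
dark 94 [ 0.5944 -0.0885]
dark 98 [ 0.5985 -0.1483]
dark 98 [ 0.5902 -0.0287]
dark 97 [0.5861 0.0313]
start_key 0.64 80 247.2875 192.45 [ 0.5942 -0.028   0.032 ]
start_key 0.25 3756 242.72231096911608 189.9965388711395 [ 0.6017 -0.0141  0.032 ]
main 0.77 248 202.65322580645162 192.20564516129033 [0.5929 0.1056 0.045 ]
charger 0.49 257 225.70038910505838 176.98054474708172 [0.6367 0.036  0.06  ]
keypx [[ 0.4996 -0.3386  0.032 ]]
heights bar/timer [0.0352 0.0208 0.035 ]
```

View pics/b.png

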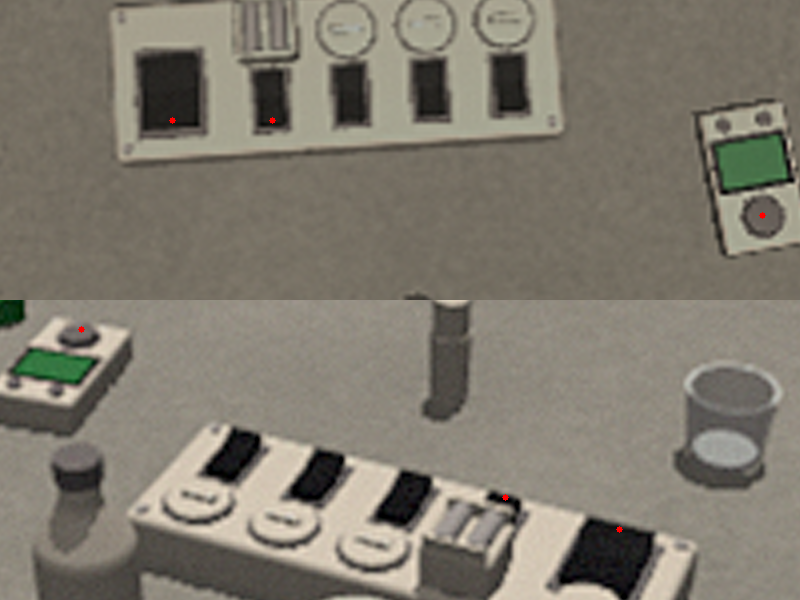

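Call:
jog_arm:
  travel:
    - [0.987,0.741,0.2]
    - [0.987,0.741,0.2]
    - [0.987,0.741,0.2]
    - [0.987,0.741,0.2]
    - [0.987,0.741,0.2]
    - [0.987,0.741,0.2]
    - [0.987,0.741,0.2]
    - [0.987,0.741,0.2]
    - [0.987,0.741,0.2]
    - [0.987,0.741,0.2]
  dr:
    - [0,0,-0.0694]
    - [0,0,-0.0694]
    - [0,0,-0.0694]
    - [0,0,-0.0694]
    - [0,0,-0.0694]
    - [0,0,-0.0694]
    - [0,0,-0.0694]
    - [0,0,-0.0694]
    - [0,0,-0.0694]
    - [0,0,-0.0694]
  claw: [0,0,0,0,0,0,0,0,0,0]
  newtons: 10

```text
time_s: 2.8
tcp_pos: [0.5712, 0.104, 0.1007]
eef_rot: [-180.0, -0.1, 3.8]
contact_force: [1.1, 2.3, -0.0]
gripper_width: 0.0004
gripper_force: 0.0
```

Call:
jog_arm:
  travel:
    - [0,0,0.04]
    - [0,0,0.08]
    - [0,0,0.095]
    - [0,0,0.1]
    - [0,0,0.105]
    - [0,0,0.11]
    - [0,0,0.114]
    - [0,0,0.114]
    - [0,0,0.114]
    - [0,0,0.114]
  dr:
    - [0,0,0]
    - [0,0,0]
    - [0,0,0]
    - [0,0,0]
    - [0,0,0]
    - [0,0,0]
    - [0,0,0]
    - [0,0,0]
    - [0,0,0]
    - [0,0,0]
  claw: [0,0,0,0,0,0,0,0,0,0]

```text
time_s: 4.05
tcp_pos: [0.5702, 0.1057, 0.0437]
eef_rot: [-180.0, -0.0, 3.8]
contact_force: [-0.0, -0.4, -0.2]
gripper_width: 0.0003
gripper_force: 0.0
```

Call:
jog_arm:
  travel:
    - [0,0,0.001]
    - [0,0,0.002]
    - [0,0,0.003]
    - [0,0,0.004]
    - [0,0,0.005]
    - [0,0,0.006]
    - [0,0,0.006]
    - [0,0,0.006]
    - [0,0,0.006]
    - [0,0,0.006]
  dr:
    - [0,0,0]
    - [0,0,0]
    - [0,0,0]
    - [0,0,0]
    - [0,0,0]
    - [0,0,0]
    - [0,0,0]
    - [0,0,0]
    - [0,0,0]
    - [0,0,0]
  claw: [0,0,0,0,0,0,0,0,0,0]

```text
time_s: 5.3
tcp_pos: [0.5701, 0.1056, 0.0406]
eef_rot: [180.0, -0.0, 3.8]
contact_force: [0.0, 0.5, 0.1]
gripper_width: 0.0008
gripper_force: 0.0
```

```bash
python3 - <<'E'
from h import *
np.set_printoptions(precision=4,suppress=True)
s=r.get_state();print(s["tcp_pos"],s["contact_force"],s["moment"],s["joint_torque"])
ims=[]
for n in("top","scene"):
    c=cam(n);q=proj(c,s["tcp_pos"])[0]
    im=cv2.resize(c["pixels"][:,:,::-1],None,fx=5,fy=5,interpolation=cv2.INTER_CUBIC).copy()
    x,y=(q*5+2).astype(int);cv2.circle(im,(x,y),3,(0,0,255),-1)
    ims.append(im[y-300:y+300,x-200:x+200])
cv2.imwrite("pics/c.png",np.hstack(ims))
E
```

```text
[0.5701 0.1056 0.0406] [0.0102 0.5475 0.056 ] [-0.0905  0.0118  0.0211] [  0.0016 -51.4904  22.7685   5.3555   0.0867  -0.    ]
```

View pics/c.png

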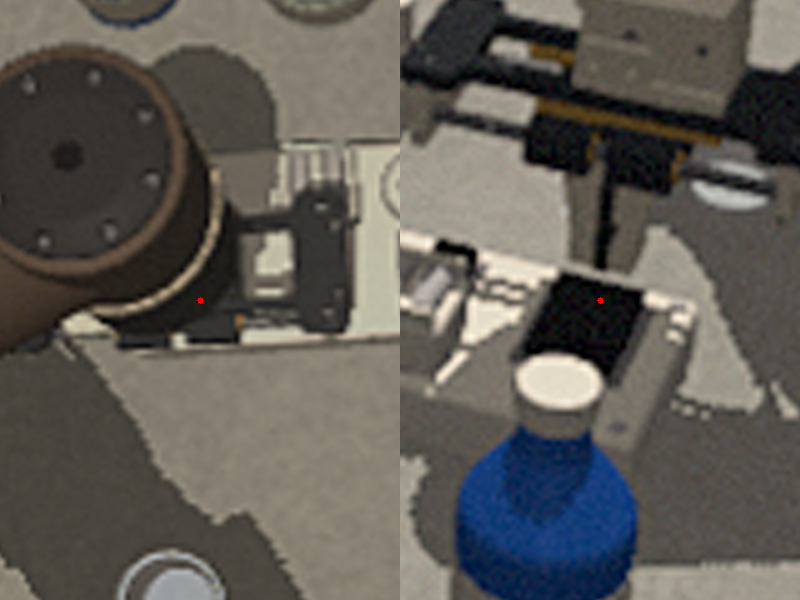

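```bash
python3 - <<'E'
from h import *
np.set_printoptions(precision=3,suppress=True,linewidth=200)
c=cam("scene");s=r.get_state()
u,v=proj(c,s["tcp_pos"])[0].round().astype(int);print(u,v)
for dv in range(-16,16,2):
    P=atdepth(c,[[u+d,v+dv] for d in(-6,-3,3,6)])
    print(dv,(P*1000).round(0).astype(int).tolist(),c["pixels"][v+dv,u+3])
E
```

```text
322 217
-16 [[583, 92, 91], [583, 99, 93], [585, 114, 99], [583, 121, 100]] [87 82 73]
-14 [[585, 93, 87], [581, 99, 86], [582, 114, 92], [585, 122, 96]] [77 76 61]
-12 [[586, 94, 82], [584, 101, 83], [584, 115, 87], [583, 122, 89]] [95 86 75]
-10 [[582, 93, 73], [583, 101, 76], [581, 115, 80], [579, 122, 81]] [92 88 77]
-8 [[583, 94, 68], [583, 101, 71], [583, 116, 76], [582, 123, 77]] [91 85 75]
-6 [[498, 67, -2], [494, 74, -3], [584, 117, 70], [482, 95, -3]] [122 115 105]
-4 [[573, 92, 49], [571, 99, 50], [491, 90, -5], [492, 98, -2]] [134 127 116]
-2 [[577, 93, 46], [574, 100, 46], [570, 113, 48], [567, 120, 49]] [12  7 11]
0 [[583, 96, 45], [581, 103, 46], [574, 115, 46], [572, 122, 47]] [12 15 19]
2 [[592, 99, 46], [588, 105, 46], [581, 118, 45], [578, 125, 46]] [13 24 17]
4 [[596, 101, 43], [595, 108, 45], [584, 119, 42], [580, 126, 41]] [19 24 20]
6 [[603, 104, 43], [597, 109, 41], [592, 122, 42], [582, 127, 37]] [ 0  0 10]
8 [[613, 107, 45], [610, 114, 46], [603, 126, 45], [584, 128, 33]] [11 17 13]
10 [[618, 109, 44], [614, 115, 43], [609, 128, 44], [594, 131, 35]] [10 16 15]
12 [[771, 159, 164], [622, 118, 44], [606, 128, 36], [601, 134, 35]] [55 55 51]
14 [[776, 160, 163], [771, 165, 162], [612, 130, 35], [606, 136, 33]] [63 64 63]
```

The scene depth shows the fingertips ending at about z = 66 mm, although the state reports 41 mm. The rocker is still off. I'll descend further in steps, watching the force.

Call:
jog_arm:
  travel:
    - [0,0,0.01]
    - [0,0,0.02]
    - [0,0,0.024]
    - [0,0,0.026]
    - [0,0,0.028]
    - [0,0,0.03]
    - [0,0,0.032]
    - [0,0,0.032]
    - [0,0,0.032]
    - [0,0,0.032]
  dr:
    - [0,0,0]
    - [0,0,0]
    - [0,0,0]
    - [0,0,0]
    - [0,0,0]
    - [0,0,0]
    - [0,0,0]
    - [0,0,0]
    - [0,0,0]
    - [0,0,0]
  claw: [0,0,0,0,0,0,0,0,0,0]

```text
time_s: 6.7
tcp_pos: [0.5699, 0.1056, 0.0247]
eef_rot: [180.0, 0.0, 3.8]
contact_force: [-4.0, 1.0, 4.9]
gripper_width: 0.0004
gripper_force: 2.4
```

```bash
cat > chk.py <<'E'
from h import *
import sys
s=r.get_state();c=cam("scene")
u,v=proj(c,s["tcp_pos"])[0].round().astype(int);print(s["tcp_pos"],s["contact_force"],s["time_s"])
for dv in range(-16,8,1):
    P=atdepth(c,[[u+d,v+dv] for d in(-6,-3,3,6)])
    print(dv,(P*1000).round(0).astype(int).tolist())
E
python3 chk.py
```

```text
[0.56990271 0.10560171 0.02465357] [-4.03774063  0.95901792  4.87575497] 6.7
-16 [[584, 91, 77], [581, 98, 77], [581, 112, 81], [582, 120, 85]]
-15 [[584, 91, 74], [584, 99, 76], [586, 114, 82], [582, 120, 82]]
-14 [[582, 91, 69], [583, 99, 73], [579, 112, 75], [582, 120, 79]]
-13 [[583, 91, 67], [586, 100, 72], [573, 111, 68], [581, 120, 76]]
-12 [[586, 93, 67], [586, 100, 69], [581, 113, 70], [583, 121, 75]]
-11 [[585, 92, 63], [583, 99, 64], [583, 114, 69], [582, 121, 71]]
-10 [[586, 93, 61], [585, 100, 62], [588, 116, 70], [583, 122, 69]]
-9 [[584, 93, 57], [585, 101, 60], [583, 115, 64], [581, 121, 64]]
-8 [[583, 92, 52], [585, 101, 57], [583, 115, 61], [580, 121, 61]]
-7 [[578, 91, 46], [582, 100, 51], [583, 115, 58], [584, 123, 61]]
-6 [[581, 93, 46], [579, 99, 47], [582, 115, 54], [581, 122, 56]]
-5 [[586, 94, 46], [582, 101, 46], [581, 115, 50], [574, 120, 48]]
-4 [[587, 95, 44], [588, 103, 47], [581, 115, 47], [575, 121, 45]]
-3 [[591, 96, 44], [590, 103, 46], [583, 116, 46], [580, 123, 46]]
-2 [[595, 98, 45], [589, 103, 42], [586, 117, 45], [581, 123, 44]]
-1 [[597, 99, 43], [592, 104, 42], [587, 118, 43], [584, 124, 44]]
0 [[602, 101, 45], [597, 106, 43], [593, 120, 45], [589, 126, 45]]
1 [[604, 102, 43], [597, 107, 40], [596, 121, 44], [590, 126, 42]]
2 [[610, 104, 45], [605, 109, 44], [595, 121, 41], [587, 126, 37]]
3 [[611, 104, 43], [608, 111, 43], [602, 123, 43], [592, 128, 38]]
4 [[617, 106, 45], [613, 112, 44], [604, 124, 43], [592, 128, 36]]
5 [[622, 108, 46], [615, 113, 43], [610, 126, 44], [597, 130, 36]]
6 [[621, 108, 42], [620, 115, 44], [614, 128, 45], [602, 131, 38]]
7 [[770, 156, 162], [621, 116, 42], [614, 128, 42], [604, 132, 36]]
```

Call:
jog_arm:
  travel:
    - [0,0,0.001]
    - [0,0,0.002]
    - [0,0,0.003]
    - [0,0,0.004]
    - [0,0,0.005]
    - [0,0,0.006]
    - [0,0,0.006]
    - [0,0,0.006]
    - [0,0,0.006]
    - [0,0,0.006]
  dr:
    - [0,0,0]
    - [0,0,0]
    - [0,0,0]
    - [0,0,0]
    - [0,0,0]
    - [0,0,0]
    - [0,0,0]
    - [0,0,0]
    - [0,0,0]
    - [0,0,0]
  claw: [0,0,0,0,0,0,0,0,0,0]

```text
time_s: 8.0
tcp_pos: [0.5705, 0.1058, 0.0216]
eef_rot: [-180.0, -0.0, 3.8]
contact_force: [-0.8, -0.9, 0.7]
gripper_width: 0.0004
gripper_force: 0.6
```

```bash
python3 chk.py|sed -n '1p;8,26p'
```

```text
[0.57048056 0.10577279 0.02157127] [-0.81833261 -0.85510249  0.74042201] 8.0
-10 [[583, 92, 56], [581, 99, 56], [584, 115, 64], [582, 122, 65]]
-9 [[587, 94, 56], [584, 100, 56], [586, 116, 63], [583, 122, 63]]
-8 [[585, 93, 51], [585, 101, 54], [587, 116, 61], [581, 122, 58]]
-7 [[583, 93, 47], [584, 101, 51], [584, 116, 55], [582, 122, 57]]
-6 [[584, 94, 45], [579, 99, 43], [583, 116, 52], [579, 122, 51]]
-5 [[585, 94, 42], [582, 101, 43], [582, 116, 48], [576, 121, 46]]
-4 [[586, 95, 41], [587, 103, 44], [580, 115, 43], [577, 122, 44]]
-3 [[593, 97, 43], [589, 104, 43], [580, 115, 41], [582, 123, 45]]
-2 [[597, 99, 43], [591, 104, 41], [589, 118, 45], [582, 124, 42]]
-1 [[601, 100, 44], [597, 107, 43], [589, 119, 42], [588, 126, 44]]
0 [[606, 102, 45], [604, 109, 45], [594, 120, 43], [592, 127, 44]]
1 [[611, 104, 45], [610, 111, 48], [600, 122, 45], [589, 127, 39]]
2 [[613, 105, 44], [612, 112, 46], [603, 124, 45], [590, 127, 36]]
3 [[621, 108, 48], [618, 114, 48], [607, 125, 44], [589, 127, 33]]
4 [[621, 108, 45], [620, 115, 47], [613, 127, 47], [597, 130, 36]]
5 [[622, 109, 44], [619, 115, 43], [618, 129, 48], [602, 131, 37]]
6 [[771, 157, 164], [619, 115, 40], [618, 129, 45], [600, 131, 33]]
7 [[774, 158, 163], [770, 162, 162], [611, 127, 36], [602, 132, 32]]
```

Call:
jog_arm:
  travel:
    - [0,0,0.001]
    - [0,0,0.002]
    - [0,0,0.003]
    - [0,0,0.004]
    - [0,0,0.005]
    - [0,0,0.005]
    - [0,0,0.005]
    - [0,0,0.005]
    - [0,0,0.005]
    - [0,0,0.005]
  dr:
    - [0,0,0]
    - [0,0,0]
    - [0,0,0]
    - [0,0,0]
    - [0,0,0]
    - [0,0,0]
    - [0,0,0]
    - [0,0,0]
    - [0,0,0]
    - [0,0,0]
  claw: [0,0,0,0,0,0,0,0,0,0]

```text
time_s: 9.3
tcp_pos: [0.5698, 0.1056, 0.0193]
eef_rot: [180.0, 0.0, 3.8]
contact_force: [-4.3, -0.2, 6.9]
gripper_width: 0.0008
gripper_force: 3.5
```

```bash
python3 chk.py|sed -n '1p;8,26p'
```

```text
[0.56983122 0.10562781 0.0192833 ] [-4.26026801 -0.15052837  6.93536009] 9.3
-10 [[584, 93, 54], [585, 101, 57], [584, 115, 61], [584, 122, 63]]
-9 [[584, 93, 51], [582, 100, 52], [580, 114, 55], [580, 121, 58]]
-8 [[585, 94, 48], [585, 101, 51], [582, 115, 54], [580, 122, 55]]
-7 [[584, 94, 45], [583, 101, 46], [583, 116, 52], [580, 122, 52]]
-6 [[586, 95, 44], [578, 99, 40], [584, 116, 50], [579, 122, 48]]
-5 [[589, 96, 43], [588, 103, 45], [579, 115, 43], [578, 122, 44]]
-4 [[594, 97, 43], [592, 104, 45], [582, 116, 42], [578, 122, 42]]
-3 [[598, 99, 44], [592, 105, 42], [588, 118, 44], [583, 124, 42]]
-2 [[605, 102, 47], [597, 106, 43], [591, 119, 43], [587, 126, 43]]
-1 [[608, 103, 46], [606, 110, 47], [596, 121, 44], [592, 127, 44]]
0 [[615, 105, 49], [608, 110, 46], [600, 122, 45], [589, 127, 39]]
1 [[618, 107, 49], [613, 112, 47], [606, 125, 47], [588, 126, 35]]
2 [[620, 107, 47], [620, 115, 50], [610, 126, 47], [593, 128, 36]]
3 [[624, 109, 47], [619, 115, 46], [615, 128, 48], [593, 128, 33]]
4 [[620, 108, 42], [621, 115, 45], [618, 129, 48], [598, 130, 34]]
5 [[771, 156, 163], [611, 113, 34], [616, 129, 44], [605, 133, 37]]
6 [[775, 158, 164], [770, 162, 162], [610, 127, 35], [603, 132, 32]]
7 [[776, 159, 163], [774, 164, 163], [611, 128, 34], [608, 134, 34]]
```

Call:
jog_arm:
  travel:
    - [0,0,0.001]
    - [0,0,0.002]
    - [0,0,0.003]
    - [0,0,0.003]
    - [0,0,0.003]
    - [0,0,-0.02]
    - [0,0,-0.06]
    - [0,0,-0.08]
    - [0,0,-0.08]
    - [0,0,-0.08]
  dr:
    - [0,0,0]
    - [0,0,0]
    - [0,0,0]
    - [0,0,0]
    - [0,0,0]
    - [0,0,0]
    - [0,0,0]
    - [0,0,0]
    - [0,0,0]
    - [0,0,0]
  claw: [0,0,0,0,0,0,0,0,0,0]

```text
time_s: 10.6
tcp_pos: [0.5697, 0.1055, 0.0584]
eef_rot: [180.0, 0.0, 3.8]
contact_force: [-0.2, 0.5, -0.8]
gripper_width: 0.0004
gripper_force: 0.0
```

```bash
cat > slope.py <<'E'
from h import *
np.set_printoptions(precision=3,suppress=True,linewidth=180)
b=[.6095,-.0175,.0652]
c=cam("scene");s=r.get_state();print(s["tcp_pos"],s["contact_force"],s["time_s"])
vv,uu=np.mgrid[100:300,150:400];uv=np.c_[uu.ravel(),vv.ravel()]
P=atdepth(c,uv);Q=P-[b[0],b[1],0];C,S=np.cos(b[2]),np.sin(b[2])
X=Q[:,0]*C+Q[:,1]*S;Y=-Q[:,0]*S+Q[:,1]*C
dark=c["pixels"][uv[:,1],uv[:,0]].max(1)<50
for n,px,py,l,w in(("main",-.01,.125,29,.017),("r4",-.02,.05,22,.007),("r3",-.02,-.01,22,.007),("r2",-.02,-.07,22,.007),("r1",-.02,-.13,22,.007)):
    m=(abs(Y-py)<w)&dark&(P[:,2]>.03)&(P[:,2]<.06)
    x=(X-px)*1000;z=P[:,2]*1000
    print(n,[(lo,int((k:=m&(x>=lo)&(x<lo+8)).sum()),round(float(np.median(z[k])),1) if k.any() else None) for lo in range(-32,32,8)])
E
python3 slope.py
```

```text
[0.57  0.105 0.058] [ 0.211 -0.271 -0.092] 10.65
main [(-32, 5, 41.8), (-24, 31, 42.9), (-16, 24, 42.4), (-8, 29, 42.9), (0, 18, 43.3), (8, 24, 45.9), (16, 21, 47.5), (24, 43, 48.0)]
r4 [(-32, 0, None), (-24, 1, 46.8), (-16, 10, 47.1), (-8, 0, None), (0, 0, None), (8, 0, None), (16, 0, None), (24, 0, None)]
r3 [(-32, 0, None), (-24, 2, 45.3), (-16, 13, 45.7), (-8, 14, 44.2), (0, 13, 43.2), (8, 9, 41.9), (16, 17, 41.9), (24, 4, 41.1)]
r2 [(-32, 0, None), (-24, 2, 46.3), (-16, 12, 46.2), (-8, 17, 43.5), (0, 8, 42.4), (8, 10, 42.6), (16, 13, 42.2), (24, 5, 42.6)]
r1 [(-32, 0, None), (-24, 1, 46.3), (-16, 10, 46.2), (-8, 15, 44.3), (0, 9, 42.3), (8, 14, 42.1), (16, 13, 41.6), (24, 5, 40.7)]
```

Main reads on (near half level, far half raised), and the other rockers are off. Next is rocker 4.

Call:
jog_arm:
  travel:
    - [-0.016,0.08,0]
    - [-0.016,0.15,0]
    - [-0.016,0.15,0]
    - [-0.016,0.15,0.03]
    - [-0.016,0.15,0.055]
    - [-0.016,0.15,0.06]
    - [-0.016,0.15,0.063]
    - [-0.016,0.15,0.066]
    - [-0.016,0.15,0.069]
    - [-0.016,0.15,0.069]
  dr:
    - [0,0,0]
    - [0,0,0]
    - [0,0,0]
    - [0,0,0]
    - [0,0,0]
    - [0,0,0]
    - [0,0,0]
    - [0,0,0]
    - [0,0,0]
    - [0,0,0]
  claw: [0,0,0,0,0,0,0,0,0,0]

```text
time_s: 11.9
tcp_pos: [0.5672, 0.0303, 0.0247]
eef_rot: [-180.0, -0.0, 3.8]
contact_force: [-0.3, -0.5, 0.3]
gripper_width: 0.0005
gripper_force: 0.0
```

Call:
jog_arm:
  travel:
    - [0,0,0.002]
    - [0,0,0.004]
    - [0,0,0.006]
    - [0,0,0.008]
    - [0,0,0.009]
    - [0,0,0.01]
    - [0,0,0.011]
    - [0,0,0.011]
    - [0,0,0.011]
    - [0,0,0.011]
  dr:
    - [0,0,0]
    - [0,0,0]
    - [0,0,0]
    - [0,0,0]
    - [0,0,0]
    - [0,0,0]
    - [0,0,0]
    - [0,0,0]
    - [0,0,0]
    - [0,0,0]
  claw: [0,0,0,0,0,0,0,0,0,0]

```text
time_s: 13.15
tcp_pos: [0.5668, 0.0301, 0.0193]
eef_rot: [180.0, 0.0, 3.8]
contact_force: [-3.4, -0.7, 7.6]
gripper_width: 0.0008
gripper_force: 3.5
```

```bash
python3 slope.py
```

```text
[0.567 0.03  0.019] [-4.482 -0.457  7.176] 13.2
main [(-32, 8, 42.2), (-24, 26, 42.5), (-16, 26, 43.0), (-8, 27, 43.4), (0, 27, 43.8), (8, 20, 45.6), (16, 17, 48.1), (24, 42, 48.7)]
r4 [(-32, 0, None), (-24, 0, None), (-16, 4, 53.7), (-8, 4, 56.3), (0, 0, None), (8, 0, None), (16, 0, None), (24, 0, None)]
r3 [(-32, 0, None), (-24, 5, 47.3), (-16, 10, 46.4), (-8, 15, 45.2), (0, 14, 42.8), (8, 9, 42.8), (16, 13, 42.1), (24, 6, 41.0)]
r2 [(-32, 0, None), (-24, 1, 46.7), (-16, 12, 45.8), (-8, 14, 43.3), (0, 6, 42.6), (8, 10, 42.3), (16, 12, 41.9), (24, 6, 41.2)]
r1 [(-32, 0, None), (-24, 2, 45.5), (-16, 9, 46.4), (-8, 15, 44.3), (0, 8, 43.7), (8, 11, 42.6), (16, 10, 42.5), (24, 6, 41.8)]
```

Same z and force as the main rocker at its stop. I'll push a little more, then lift and check.

Call:
jog_arm:
  travel:
    - [0,0,0.001]
    - [0,0,0.002]
    - [0,0,0.003]
    - [0,0,0.003]
    - [0,0,0.003]
    - [0,0,-0.02]
    - [0,0,-0.08]
    - [0,0,-0.14]
    - [0,0,-0.16]
    - [0,0,-0.16]
  dr:
    - [0,0,0]
    - [0,0,0]
    - [0,0,0]
    - [0,0,0]
    - [0,0,0]
    - [0,0,0]
    - [0,0,0]
    - [0,0,0]
    - [0,0,0]
    - [0,0,0]
  claw: [0,0,0,0,0,0,0,0,0,0]

```text
time_s: 14.45
tcp_pos: [0.5677, 0.0305, 0.0995]
eef_rot: [-180.0, -0.1, 3.8]
contact_force: [-0.3, 0.6, -0.4]
gripper_width: 0.0006
gripper_force: 0.0
```

```bash
python3 slope.py; python3 - <<'E'
from h import *
c=cam("scene");u,v=proj(c,[.57,.03,.047])[0].round().astype(int)
np.save("sc.npy",c,allow_pickle=True)
cv2.imwrite("pics/d.png",cv2.resize(c["pixels"][v-40:v+40,u-50:u+50,::-1],(750,600),interpolation=cv2.INTER_CUBIC))
E
```

```text
[0.567 0.03  0.099] [-0.43  -0.03  -0.139] 14.5
main [(-32, 5, 42.0), (-24, 31, 43.1), (-16, 24, 42.9), (-8, 31, 43.0), (0, 22, 43.7), (8, 20, 45.6), (16, 22, 47.8), (24, 43, 47.7)]
r4 [(-32, 0, None), (-24, 2, 41.6), (-16, 4, 43.8), (-8, 0, None), (0, 0, None), (8, 0, None), (16, 0, None), (24, 0, None)]
r3 [(-32, 0, None), (-24, 3, 46.6), (-16, 12, 45.8), (-8, 11, 44.1), (0, 14, 42.8), (8, 12, 42.6), (16, 12, 41.3), (24, 7, 40.5)]
r2 [(-32, 0, None), (-24, 3, 45.6), (-16, 9, 46.0), (-8, 13, 44.9), (0, 11, 42.9), (8, 12, 42.6), (16, 10, 42.3), (24, 7, 41.2)]
r1 [(-32, 0, None), (-24, 3, 43.3), (-16, 10, 46.1), (-8, 10, 44.6), (0, 11, 42.9), (8, 10, 41.9), (16, 9, 44.0), (24, 5, 40.0)]
```

View pics/d.png

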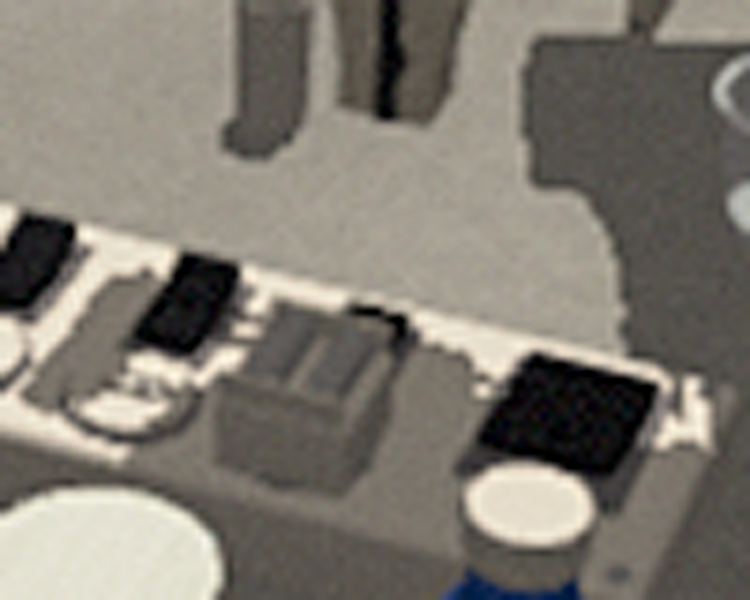

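Rocker 4's near half is now down (43 mm, against 46 mm on its neighbours). Moving above the timer's start key.

Call:
jog_arm:
  travel:
    - [-0.188,0.728,0]
    - [-0.188,0.728,0]
    - [-0.188,0.728,0]
    - [-0.188,0.728,0]
    - [-0.188,0.728,0]
    - [-0.188,0.728,0]
    - [-0.188,0.728,0]
    - [-0.188,0.728,0.06]
    - [-0.188,0.728,0.1]
    - [-0.188,0.728,0.1]
  dr:
    - [0,0,-0.0167]
    - [0,0,-0.0167]
    - [0,0,-0.0167]
    - [0,0,-0.0167]
    - [0,0,-0.0167]
    - [0,0,-0.0167]
    - [0,0,-0.0167]
    - [0,0,-0.0167]
    - [0,0,-0.0167]
    - [0,0,-0.0167]
  claw: [0,0,0,0,0,0,0,0,0,0]

```text
time_s: 15.8
tcp_pos: [0.4958, -0.3379, 0.0466]
eef_rot: [-179.9, 0.2, 9.8]
contact_force: [-0.2, 0.3, 0.9]
gripper_width: 0.0004
gripper_force: 0.0
```

```bash
python3 - <<'E'
from h import *
s=r.get_state();ims=[]
print(s["tcp_pos"],s["contact_force"])
c=cam("top");np.save("top2.npy",c,allow_pickle=True)
u,v=proj(c,[.57,.03,.047])[0].round().astype(int)
ims.append(cv2.resize(c["pixels"][v-30:v+30,u-40:u+40,::-1],(400,300),interpolation=cv2.INTER_CUBIC))
for uu,vv in [(x,y) for x in(u-1,u,u+1) for y in range(v-8,v+6,2)]:
    pass
uv=[[u,y] for y in range(v-10,v+6)];print((atdepth(c,uv)*1000).round().astype(int)[:,[0,2]].tolist())
c=cam("scene");P=np.array([.4999,-.339,.032]);q=proj(c,P)[0];u,v=q.round().astype(int)
im=cv2.resize(c["pixels"][v-40:v+20,u-40:u+40,::-1],(400,300),interpolation=cv2.INTER_CUBIC)
cv2.circle(im,tuple(((q-[u-40,v-40])*5+2).astype(int)),3,(0,0,255),-1);ims.append(im)
cv2.imwrite("pics/e.png",np.hstack(ims))
u,v=proj(c,np.array(s["tcp_pos"])+[0,0,.024])[0].round().astype(int)
for dv in range(-10,8,1):
    print(dv,(atdepth(c,[[u+d,v+dv] for d in(-5,-2,2,5)])*1000).round().astype(int).tolist())
E
```

```text
[ 0.49583064 -0.33793557  0.04662448] [-0.24481593  0.28781183  0.88838154]
[[599, 48], [596, 49], [593, 52], [591, 43], [587, 48], [584, 46], [581, 49], [579, 45], [575, 48], [573, 42], [569, 45], [567, 39], [564, 36], [561, 37], [558, 39], [555, 36]]
-10 [[513, -339, 110], [508, -332, 110], [509, -317, 114], [487, -323, 102]]
-9 [[511, -341, 106], [510, -331, 108], [507, -319, 109], [486, -324, 98]]
-8 [[510, -342, 102], [512, -330, 106], [506, -320, 105], [486, -324, 95]]
-7 [[509, -343, 98], [509, -332, 101], [506, -320, 102], [345, -428, 0]]
-6 [[504, -347, 91], [511, -331, 99], [504, -322, 97], [487, -324, 89]]
-5 [[511, -342, 93], [506, -335, 92], [509, -319, 98], [483, -327, 83]]
-4 [[513, -340, 91], [504, -337, 87], [507, -321, 93], [488, -324, 83]]
-3 [[512, -342, 87], [511, -332, 89], [506, -322, 89], [491, -322, 82]]
-2 [[510, -344, 82], [508, -335, 83], [507, -321, 86], [484, -327, 74]]
-1 [[512, -342, 80], [510, -334, 81], [506, -322, 82], [373, -410, -5]]
0 [[511, -343, 76], [508, -335, 77], [508, -321, 80], [381, -404, -3]]
1 [[400, -430, -4], [509, -335, 74], [509, -321, 78], [382, -404, -6]]
2 [[406, -426, -4], [402, -417, -3], [396, -406, -4], [390, -398, -4]]
3 [[416, -418, 0], [410, -411, -1], [400, -403, -5], [397, -394, -3]]
4 [[415, -419, -5], [414, -409, -2], [407, -398, -3], [401, -391, -4]]
5 [[427, -411, 0], [418, -406, -3], [413, -394, -3], [407, -386, -4]]
6 [[426, -412, -5], [426, -400, -2], [421, -388, -1], [414, -382, -2]]
7 [[433, -407, -3], [428, -399, -4], [423, -387, -3], [419, -379, -3]]
```

View pics/e.png

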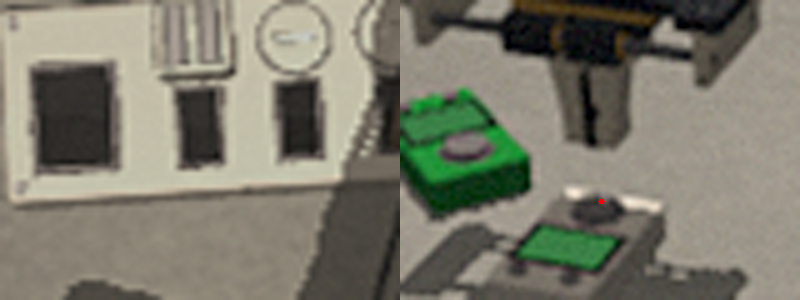

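Call:
jog_arm:
  travel:
    - [0.002,0,0.04]
    - [0.002,0,0.066]
    - [0.002,0,0.072]
    - [0.002,0,0.075]
    - [0.002,0,0.078]
    - [0.002,0,0.08]
    - [0.002,0,0.082]
    - [0.002,0,0.084]
    - [0.002,0,0.084]
    - [0.002,0,0.084]
  dr:
    - [0,0,0]
    - [0,0,0]
    - [0,0,0]
    - [0,0,0]
    - [0,0,0]
    - [0,0,0]
    - [0,0,0]
    - [0,0,0]
    - [0,0,0]
    - [0,0,0]
  claw: [0,0,0,0,0,0,0,0,0,0]

```text
time_s: 17.15
tcp_pos: [0.4984, -0.339, 0.0071]
eef_rot: [180.0, 0.0, 9.8]
contact_force: [-0.3, -0.1, -1.0]
gripper_width: 0.0006
gripper_force: 0.0
```

Call:
jog_arm:
  travel:
    - [0,0,0.001]
    - [0,0,0.002]
    - [0,0,0.003]
    - [0,0,0.004]
    - [0,0,0.005]
    - [0,0,0.006]
    - [0,0,0.007]
    - [0,0,0.008]
    - [0,0,0.008]
    - [0,0,0.008]
  dr:
    - [0,0,0]
    - [0,0,0]
    - [0,0,0]
    - [0,0,0]
    - [0,0,0]
    - [0,0,0]
    - [0,0,0]
    - [0,0,0]
    - [0,0,0]
    - [0,0,0]
  claw: [0,0,0,0,0,0,0,0,0,0]

```text
time_s: 18.4
tcp_pos: [0.4984, -0.3389, 0.0031]
eef_rot: [180.0, -0.0, 9.8]
contact_force: [-0.5, 1.4, 2.7]
gripper_width: 0.0002
gripper_force: 1.9
```

Call:
jog_arm:
  travel:
    - [0,0,0.001]
    - [0,0,0.002]
    - [0,0,0.003]
    - [0,0,0.004]
    - [0,0,0.005]
    - [0,0,0.006]
    - [0,0,0.007]
    - [0,0,0.007]
    - [0,0,0.007]
    - [0,0,0.007]
  dr:
    - [0,0,0]
    - [0,0,0]
    - [0,0,0]
    - [0,0,0]
    - [0,0,0]
    - [0,0,0]
    - [0,0,0]
    - [0,0,0]
    - [0,0,0]
    - [0,0,0]
  claw: [0,0,0,0,0,0,0,0,0,0]

```text
time_s: 19.65
tcp_pos: [0.4985, -0.339, 0.0015]
eef_rot: [180.0, -0.0, 9.8]
contact_force: [-6.8, 4.7, 20.9]
gripper_width: 0.0005
gripper_force: 10.5
```

Force is past the 5 N stop, so the key is fully down. Lifting clear.

Call:
jog_arm:
  travel:
    - [0,0,0]
    - [0,0,-0.005]
    - [0,0,-0.02]
    - [0,0,-0.08]
    - [0,0,-0.16]
    - [0,0,-0.2]
    - [0,0,-0.2]
    - [0,0,-0.2]
    - [0,0,-0.2]
    - [0,0,-0.2]
  dr:
    - [0,0,0]
    - [0,0,0]
    - [0,0,0]
    - [0,0,0]
    - [0,0,0]
    - [0,0,0]
    - [0,0,0]
    - [0,0,0]
    - [0,0,0]
    - [0,0,0]
  claw: [0,0,0,0,0,0,0,0,0,0]

```text
time_s: 20.9
tcp_pos: [0.498, -0.3388, 0.0987]
eef_rot: [-180.0, 0.1, 9.8]
contact_force: [-0.2, 0.0, -0.3]
gripper_width: 0.0002
gripper_force: 0.0
```

```bash
python3 slope.py; python3 - <<'E'
from h import *
c=cam("scene");u,v=proj(c,[.53,-.334,.03])[0].round().astype(int)
cv2.imwrite("pics/f.png",cv2.resize(c["pixels"][v-40:v+40,u-40:u+60,::-1],(750,600),interpolation=cv2.INTER_CUBIC))
E
```

```text
[ 0.498 -0.339  0.099] [-0.118 -0.562 -0.067] 20.95
main [(-32, 5, 41.9), (-24, 26, 43.5), (-16, 33, 42.9), (-8, 25, 43.1), (0, 22, 44.1), (8, 20, 45.4), (16, 20, 47.5), (24, 48, 48.1)]
r4 [(-32, 0, None), (-24, 4, 42.0), (-16, 1, 43.3), (-8, 0, None), (0, 0, None), (8, 0, None), (16, 0, None), (24, 0, None)]
r3 [(-32, 0, None), (-24, 3, 46.4), (-16, 13, 46.6), (-8, 15, 43.9), (0, 9, 42.8), (8, 9, 43.2), (16, 15, 42.7), (24, 4, 41.7)]
r2 [(-32, 0, None), (-24, 3, 44.3), (-16, 12, 46.1), (-8, 14, 44.1), (0, 10, 43.3), (8, 9, 42.9), (16, 14, 42.7), (24, 5, 41.2)]
r1 [(-32, 0, None), (-24, 1, 32.7), (-16, 11, 46.0), (-8, 13, 44.8), (0, 12, 42.3), (8, 7, 43.4), (16, 14, 41.8), (24, 6, 39.2)]
```

View pics/f.png

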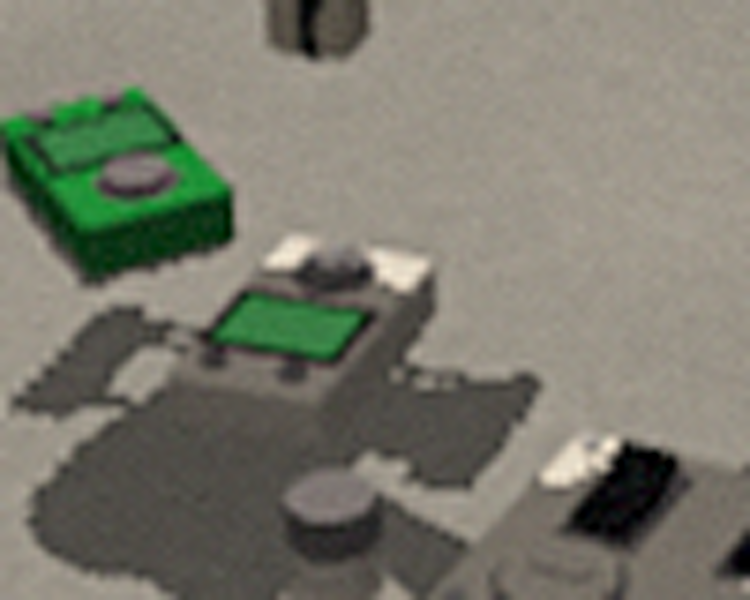

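The timer is still in place with its start key up at (338,265), and the fingers are clear above it. Handing in.

```bash
python3 -c "
from plant import r
print(r.close_job())"
```

```text
the job is handed in; nothing more can be done
None
```

I pressed the main rocker on, then rocker 4 in front of the charger, then the white timer's start key, which came up again. The job is handed in but returned no verdict; the last camera check showed both rockers on, rockers 1 to 3 off and the timer in place.

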